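# Snap the push coupler onto the clay roller's grease nipple and hold it

## Task

Pick up the push-type grease coupler that stands on the table, and press it squarely down onto the tilted brass nipple of the green bearing block until it snaps over the nipple's balls and goes on almost to its stop, with the red check pin pushed well in. Do not let go: finish with the coupler still gripped and still pressed against the pin's spring. Leave the grease tin, the wooden brick mould and the wrench where they are.

Things in the scene. Friction and masses are not known exactly. Their poses are not given: they have to be found in the camera images.
- coupler: Loose push coupler, 0.22 kg, round about z, stands upright on its open mouth. Origin: centre of the mouth's rim; z from mouth to grip end. Steel socket 35 mm diameter, z 0 to 26 mm, its floor inside at z 26; bore 20.6 mm at the lip (z 0-6 mm, rounded 3 mm) and at a guide ring (z 19 mm). Orange collar 45 mm diameter, z 26 to 32. Aluminium barrel 26 mm diameter, z 32 to 85 mm.
- coupler_collar (a point): Centre of the upper face of the coupler's orange collar, 32 mm from the mouth on the coupler's axis; same axes as the coupler. The barrel is gripped above it; the fingertips can bear on the collar to push.
- nipple: Brass grease nipple fixed in the bearing block. Origin: centre of its foot, 96 mm above the table; z is its axis, outwards, tilted 0.5 rad from vertical, leaning to the block's -x side (toward the robot, block yaw within 0.7). Hexagon foot 26 mm across corners, z 0 to 8 mm; stem 19 mm diameter to 30, bevelled tip to 34. Mated, coupler z lies along nipple z and the mouth's stop is at nipple z = 8 mm. Low friction.
- nipple_balls (a point): On the nipple's axis 20 mm above its foot, same axes: four sprung balls stand out of the stem to 25 mm across. The coupler's lip meets them with its mouth at nipple z = 22 mm, needs a push of some 8 to 12 N to pass, and snaps over between 17 and 12 mm.
- check_pin (a joint): Red spring pin 9 mm in diameter that stands 8 mm out of the nipple's tip (to nipple z = 42 mm). Value: how far it is pushed in, 0 (free) to 0.008 m (flush). The coupler's inner floor reaches it with the mouth at nipple z = 16 mm. Spring 3 N at first, plus 1 N per mm, 11 N fully in; it pushes the coupler part of the way back out unless held.
- bearing: Green cast bearing block of the clay roller, fixed. Origin: centre of its underside on the table; foot 56 mm (x) by 170 mm (y), 18 mm high, round housing 92 mm diameter along x up to 93 mm high, stub of a 30 mm shaft along x from x = -55 to 55 mm at 47 mm height. The nipple sits on a green boss near the top, at x = -12 mm.
- grease_tin: Bystander: closed grey tin with a yellow lid, 68 mm diameter, 70 mm tall; origin at the centre of its underside. Leave alone.
- brick_mould: Bystander: open wooden brick mould, 120 by 220 by 70 mm; origin at the centre of its underside. Leave alone.
- wrench: Bystander: steel wrench 170 mm long lying along its x; origin under its middle. Leave alone.
There are look-alikes about, which are no part of the job. There is more than one size of the coupler; the one meant has the size given above.

How it is judged:
By the outcome, as a careful person would: the job done as asked, in the order asked, and still so for the second after the job is handed in, while the arm keeps its last pose, push and grip.
It also fails if it takes over 48 s, if anything falls off the work surface, if the arm or the gripper's body presses on something with over 40 N, if the wrist force passes 120 N, or if a joint passes its speed limit or range.

## Robot

A 6-joint arm with a two-finger parallel gripper is mounted at the origin on the work surface. World frame = base frame: x ahead of the robot, y to its left, z up, the work surface at z = 0. Lengths are in mm, angles in rad, forces in N, time in s.
With the tool pointing down it reaches from about 300 to 875 mm from the base axis. Payload 6.4 kg.
Tool frame: the origin (TCP) lies midway between the tips of the shut fingers; the grasp point (between the pads) lies 19 mm behind it (manip.pinch_z is the distance from the TCP to the grasp point, in mm); y points along the fingers, z is the direction in which the jaws open and shut, and the axes are right-handed (so a half turn about y gives the same grasp; the last joint's range is limited). The gripper opens to 88 mm and grips with 3 to 60 N. Pads are 18 mm wide; open, the fingers measure 123 mm over their backs; the gripper's body (75 mm by 187 mm) begins 45 mm behind the grasp point.
Start: joints at [0.998, 0.181, 1.607, -0, 1.354, -0.206], TCP at [206.202, 536.77, 238.714] pointing down, gripper open.
Joint ranges: [-2.99, 2.99], [-0.89, 2.07], [0.3, 2.58], [-1.14, 4.28], [0, 2.63], [-3.12, 3.12]. Speed limits (rad/s): [2.57, 2.57, 3.01, 3.14, 3.14, 3.14].

## Interface

Orientations are given as a unit quaternion [x, y, z, w].
In Python, from plant import sensors, viewer, order, manip gives the robot as it stands.
- The arm moves only by the tool servo_tool, never from a script. Its argument "targets" is a list that holds one entry, the list of rows, each a list of 4 numbers: the shift along the tool's x, y, z in mm, then the turn about the tool's y in degrees. In form: [[[dx, dy, dz, turn], ...]]. A call has 1 to 8 rows; each row shifts and turns the pose as measured when the row begins, along the tool's axes as they then stand; what a row does not reach is not made up. A row lasts 1/10 s, in which the tool goes at most 50 mm and 8.59 degrees, less where a joint would pass 70% of its speed; a pose out of reach is approached as far as the arm can. A call with a gripper value outside its range is refused whole. "hand" is the opening, from 0 (shut) to 1 (fully open), set as the call begins (left out, the last holds). The fingers move at their own pace and stop on an object; "grip_force" is the grip in N (left out, the last holds). Time passes only in rows, so rows that do not move let the fingers close. It gives the time, the measured TCP pose, the force and the opening at its end, in the units of the state.
- sensors.get_obs(): the state, without advancing time (a new reading comes with each control period).
- viewer.capture(name): name is "scene" or "top" or "wrist"; returns a dict with "frame" (384x512x3 uint8, red, green, blue), "vfov" (degrees; the focal length in pixels is half the picture's height over the tangent of half this angle, whatever the lens; pixels are square), "cx", "cy" (the principal point, pixels), "R" (3x3) and "t" (3): a world point X has camera coordinates R X + t. Camera axes: x right, y down, z forward; pixel columns grow to the right and rows downward; lengths in mm; the calibration is good to about 2 mm. A picture is of the moment at which its call begins. There is no depth.
- order.job_done(): hands the job in, once; it reports no verdict.
The state is a dict: "clock": time; "joint_positions": joint angles; "joint_vel": joint speeds; "tau": joint torques, N m; "ee_pos": TCP position; "tcp_rot": TCP orientation; "force": force on the tool from outside, world axes, zero at the start; "moment": the same for the moment, N m; "grip_width": opening from 0.0 (shut) to 1.0 (fully open).
Only numpy, scipy, OpenCV 4.12 (cv2) and the standard library are available. Lean on these libraries where they do the work, as an engineer would, in place of code of your own. Each camera call takes 0.05 s, during which the arm holds its last target. There are 200 camera calls.

## Working session

There is one attempt and no reset: what is moved stays moved. The work goes in short steps, Python scripts to look and compute and a tool call to move; the robot and the scene stay as the last step left them, time stands still between calls to the robot, and variables do not carry over. Pictures are saved under pics/ and viewed, about 8 in all and at most 12, crops included, and the job is handed in when it is done.

Besides the shell and the picture viewer there is one more tool, called as name([rows], argument=value, ...), one row to a line, values as JSON. servo_tool: Moves the arm, as the interface text tells. Its arguments: {"type":"object","properties":{"targets":{"type":"array"},"hand":{"type":"number"},"grip_force":{"type":"number"}},"required":["targets"]}

```bash
mkdir -p pics; ls; cat > h.py <<'E'
import numpy as np, cv2, pickle
from plant import sensors, viewer, order, manip
from scipy.spatial.transform import Rotation as Ro
def cap(n,save=None):
    c=viewer.capture(n); c['R']=np.array(c['R']); c['t']=np.array(c['t'])
    c['f']=c['frame'].shape[0]/2/np.tan(np.radians(c['vfov'])/2)
    if save: cv2.imwrite(f'pics/{save}.png',c['frame'][:,:,::-1]); pickle.dump(c,open(f'pics/{save}.pkl','wb'))
    return c
def load(s): return pickle.load(open(f'pics/{s}.pkl','rb'))
def ray(c,u,v):
    d=c['R'].T@np.array([(u-c['cx'])/c['f'],(v-c['cy'])/c['f'],1]); return -c['R'].T@c['t'], d/np.linalg.norm(d)
def onz(c,u,v,z):
    o,d=ray(c,u,v); return o+d*(z-o[2])/d[2]
def proj(c,X):
    p=c['R']@np.asarray(X,float)+c['t']; return c['f']*p[:2]/p[2]+[c['cx'],c['cy']]
def tri(c1,p1,c2,p2):
    A=[];b=[]
    for c,p in((c1,p1),(c2,p2)):
        o,d=ray(c,*p); M=np.eye(3)-np.outer(d,d); A.append(M); b.append(M@o)
    A=np.vstack(A); b=np.hstack(b); x=np.linalg.lstsq(A,b,rcond=None)[0]; return x, np.linalg.norm(A@x-b)
def pose():
    s=sensors.get_obs(); return np.array(s['ee_pos']), Ro.from_quat(s['tcp_rot']), s
def local(target):  # shift in tool axes to bring TCP to target
    p,R,_=pose(); return R.inv().apply(np.asarray(target)-p)
E
python3 - <<'E'
from h import *
ims=[]
for n in('scene','top','wrist'):
    c=cap(n,n+'0'); print(n,c['vfov'],c['cx'],c['cy'],-c['R'].T@c['t']); ims.append(c['frame'])
p,R,s=pose(); print(p,R.as_matrix().round(3),s['force'],s['grip_width'],s['clock'],manip.pinch_z,[a for a in dir(manip) if a[0]!='_'])
E
```

```text
pics
scene 47.027864399012806 249.57269200597142 191.63435745207002 [1242.17565703 -186.46166263  825.95664337]
top 44.186944194016334 253.30137814760278 188.66393013712693 [ 438.80726443   -9.94743575 1287.6598582 ]
wrist 59.14408981136998 257.86525418176313 189.95157890946692 [129.82290336 566.17148926 383.92881346]
[205.97621991 536.42663612 238.06019456] [[ 0.933 -0.001  0.359]
 [-0.359 -0.001  0.933]
 [-0.    -1.    -0.001]] [-0.57720177  0.33886785 -1.03474888] 0.9987869755047373 0.15 18.700000000000003 ['IKError', 'pinch_z']
```

View pics/scene0.png

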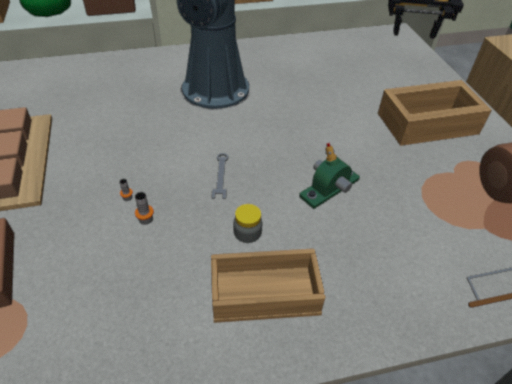

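View pics/top0.png

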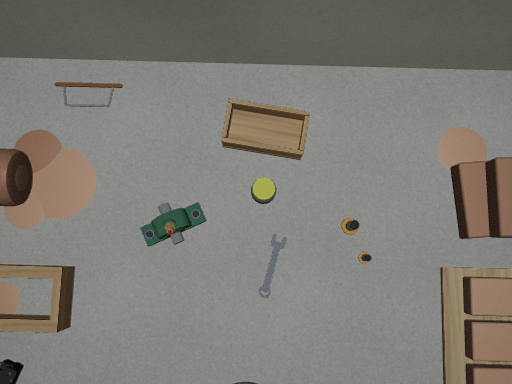

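The scene and top views show two couplers: A at scene (144,208) / top (350,226), and a smaller B at scene (126,190) / top (364,258). The bearing is at top (172,225), with its red pin leaning toward the robot. I'll measure the collars and confirm in a crop.

```bash
python3 - <<'E'
from h import *
s=load('scene0'); t=load('top0')
def blobs(c,lo,hi,roi,S=80,V=60):
    hsv=cv2.cvtColor(c['frame'],cv2.COLOR_RGB2HSV); m=cv2.inRange(hsv,(lo,S,V),(hi,255,255))
    z=np.zeros_like(m); x0,y0,x1,y1=roi; z[y0:y1,x0:x1]=m[y0:y1,x0:x1]
    n,_,st,ce=cv2.connectedComponentsWithStats(z); return [(st[i].tolist(),ce[i].round(1)) for i in range(1,n) if st[i][4]>5],z
for nm,c,roi in(('scene',s,(100,170,170,230)),('top',t,(330,205,385,275))):
    b,_=blobs(c,5,20,roi,150,100); print(nm,b)
    for st,ce in b:
        x,y,w,h,a=st
        L=onz(c,x,y+h/2,32)-onz(c,x+w,y+h/2,32); print('  width',np.linalg.norm(L),'at z32',onz(c,x+w/2,y+h/2,29))
print('pin scene',blobs(s,0,9,(310,135,350,165),120,80)[0]);print('pin top',blobs(t,0,9,(155,215,190,245),150,100)[0])
a=cv2.resize(s['frame'][165:230,100:180],None,fx=5,fy=5,interpolation=cv2.INTER_CUBIC)
b=cv2.resize(s['frame'][135:215,290:370],None,fx=5,fy=5,interpolation=cv2.INTER_CUBIC)[:400]
d=cv2.resize(t['frame'][200:260,130:210],None,fx=5,fy=5,interpolation=cv2.INTER_CUBIC)
e=cv2.resize(t['frame'][200:275,325:390],None,fx=4,fy=4,interpolation=cv2.INTER_CUBIC)
M=np.zeros((725,800,3),np.uint8); M[:325,:400]=a; M[:400,400:]=b; M[400:700,400:]=d; M[400:700,:260]=e
cv2.imwrite('pics/crop1.png',cv2.resize(M,(660,598))[:,:,::-1])
E
```

```text
scene [([121, 189, 11, 9, 46], array([126.5, 193.7])), ([135, 206, 18, 14, 109], array([144.2, 214.1]))]
  width 26.790951689525063 at z32 [ 452.05392637 -299.17336728   29.        ]
  width 42.190583703852404 at z32 [ 524.81408678 -261.38839435   29.        ]
top [([342, 219, 15, 15, 87], array([347.1, 226.9])), ([359, 252, 10, 11, 40], array([362.3, 257.4]))]
  width 39.743404626424265 at z32 [ 520.0713404  -261.83428213   29.        ]
  width 26.256015818313298 at z32 [ 439.59280587 -299.93195573   29.        ]
pin scene [([327, 144, 3, 3, 8], array([327.9, 144.9]))]
pin top [([168, 230, 4, 4, 11], array([169.4, 232. ]))]
```

View pics/crop1.png

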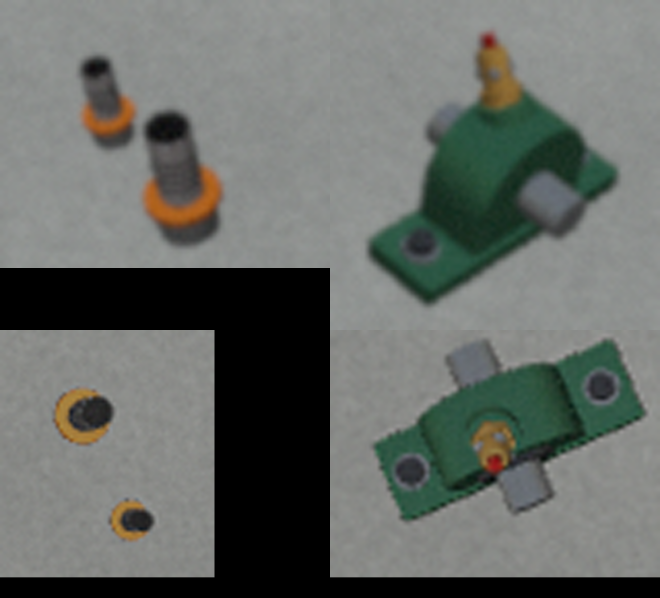

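A is the coupler meant: its collar measures about 42 mm across, against B's roughly 26 mm. The crop shows both standing mouth down. The bearing's bolts are at top (149.9,234.0) and (195.7,213.6). The moves only turn the tool about the vertical, so I plan to tip the coupler 0.5 rad in the pads against the table, with the jaws along the block's y.

```bash
python3 - <<'E'
from h import *
s=load('scene0'); t=load('top0')
pin,e=tri(s,(327.9,144.9),t,(169.4,232)); print('pin',pin,e)
b1=onz(t,149.9,234,20);b2=onz(t,195.7,213.6,20); d=b1-b2; yaw=np.arctan2(-d[0],d[1]); print(b1,b2,'yaw',yaw,np.linalg.norm(d),'center',(b1+b2)/2)
n=np.array([-np.cos(yaw)*np.sin(.5),-np.sin(yaw)*np.sin(.5),np.cos(.5)]); print('foot from pin',pin-42*n)
c=(b1+b2)/2; f=c+np.array([-12*np.cos(yaw),-12*np.sin(yaw),0]); f[2]=96; print('foot from bolts',f,'pin',f+40*n)
print('coupler tri',tri(s,(144.0,213),t,(349.5,226.5)))
# collar ring enclosing circle in top
hsv=cv2.cvtColor(t['frame'],cv2.COLOR_RGB2HSV); m=cv2.inRange(hsv,(5,100,80),(22,255,255)); m[:, :335]=0; m[:,375:]=0; m[:212]=0; m[242:]=0
(u,v),r=cv2.minEnclosingCircle(cv2.findNonZero(m)); print(u,v,r,onz(t,u,v,30))
p,R,_=pose(); print(p, 'tgt', 'z ang',np.arctan2(*R.as_matrix()[[1,0],2]))
E
```

```text
pin [488.01384551 197.44620231 129.50885925] 0.4443488829550842
[486.02580198 269.18880404  20.        ] [543.94722137 149.3035175   20.        ] yaw 0.45006914736164666 133.1441803195286 center [514.98651168 209.24616077  20.        ]
foot from pin [506.144528   206.20586661  92.65039165]
foot from bolts [504.18150739 204.02582721  96.        ] pin [486.91419074 195.68328979 131.10330248]
coupler tri (array([ 520.42195767, -262.30286483,   24.26586166]), np.float64(0.6678751802785577))
349.42633056640625 225.7105255126953 8.43762493133545 [ 522.09529527 -261.44000726   30.        ]
[205.97621991 536.42663612 238.06019456] tgt z ang 1.204017897718057
```

servo_tool([
  [[29,0,-31.5,0],[29,0,-31.5,0],[29,0,-31.5,0],[29,0,-31.5,0],[29,0,-31.5,0],[29,0,-31.5,0],[29,0,-31.5,0],[29,0,-31.5,0]],
], hand=1)

```text
clock: 0.95
ee_pos: [333.2, 210.6, 235.6]
tcp_rot: [0.697, -0.126, 0.125, -0.695]
force: [0.8, 0.0, 0.3]
grip_width: 0.999
```

servo_tool([
  [[29,0,-31.5,0],[29,0,-31.5,0],[29,0,-31.5,0],[29,0,-31.5,0],[29,0,-31.5,0],[29,0,-31.5,0],[29,0,-31.5,0],[29,0,-31.5,0]],
])

```text
clock: 1.75
ee_pos: [464.3, -120.9, 236.4]
tcp_rot: [0.696, -0.125, 0.126, -0.695]
force: [0.8, 1.0, -0.1]
grip_width: 1.0
```

servo_tool([
  [[0,0,0,8.5],[0,0,0,8.5],[0,0,0,8.5],[0,0,0,8.5],[0,0,0,8.5],[0,0,0,8.5],[0,0,0,8.5],[0,0,0,8.5]],
])

```text
clock: 2.55
ee_pos: [464.0, -127.5, 233.5]
tcp_rot: [0.503, -0.499, 0.497, -0.501]
force: [-0.3, 0.2, -0.4]
grip_width: 0.999
```

servo_tool([
  [[0,0,0,8.5],[0,0,0,8.5],[0,0,0,8.5],[0,0,0,8.5],[0,0,0,8.5],[0,0,0,8.5],[0,0,0,8.5],[0,0,0,0]],
])

```text
clock: 3.35
ee_pos: [462.4, -126.6, 231.3]
tcp_rot: [-0.187, 0.684, -0.681, 0.182]
force: [-0.6, 0.1, -0.2]
grip_width: 0.999
```

```bash
python3 - <<'E'
from h import *
p,R,s=pose(); print(s['clock'],p,R.as_matrix().round(3)); a=R.as_matrix()[:,2]
za=np.arctan2(a[1],a[0]);print('turn deg about tool y',np.degrees(za+1.121), s['joint_positions'], s['force'])
print(local([522,-262,180]))
E
```

```text
3.35 [ 462.38951156 -126.61041457  231.33452045] [[-0.864 -0.007  0.504]
 [-0.504  0.002 -0.864]
 [ 0.005 -1.    -0.005]]
turn deg about tool y 4.4670281899066895 [-0.51426817 -0.02506812  1.84278797 -0.00193472  1.33078475  0.52922106] [-0.57171293  0.05919571 -0.22071691]
[ 16.42376332  50.68063064 147.24373278]
```

servo_tool([
  [[0,0,0,4.6],[1,0,37,0],[1,0,37,0],[1,0,37,0],[1,0,37,0],[0,0,0,0]],
])

```text
clock: 3.95
ee_pos: [525.3, -264.4, 229.2]
tcp_rot: [-0.168, 0.689, -0.686, 0.163]
force: [0.6, 0.7, -0.3]
grip_width: 0.999
```

```bash
python3 - <<'E'
from h import *
p,R,s=pose(); print(s['clock'],p,R.as_matrix().round(3)); a=R.as_matrix()[:,2]
za=np.arctan2(a[1],a[0]);print('turn',np.degrees(za+1.121))
c=cap('wrist','w1'); o=-c['R'].T@c['t']; print('cam',o)
hsv=cv2.cvtColor(c['frame'],cv2.COLOR_RGB2HSV); m=cv2.inRange(hsv,(5,120,80),(22,255,255))
cs,_=cv2.findContours(m,cv2.RETR_EXTERNAL,cv2.CHAIN_APPROX_NONE)
for k in cs:
    if cv2.contourArea(k)>60: print(cv2.boundingRect(k),cv2.contourArea(k), cv2.fitEllipse(k) if len(k)>5 else '')
print('expected',proj(c,[522,-262,29]))
E
```

```text
3.95 [ 525.29901854 -264.35617345  229.19290633] [[-0.89  -0.008  0.456]
 [-0.456  0.003 -0.89 ]
 [ 0.006 -1.    -0.006]]
turn 1.3524916345923943
cam [ 600.65700833 -227.10492174  374.68338438]
(28, 344, 16, 24) 112.0 ((34.464691162109375, 356.4577331542969), (11.088835716247559, 22.670991897583008), 155.66964721679688)
(473, 342, 16, 26) 108.5 ((480.4688415527344, 355.4826354980469), (13.231017112731934, 22.800418853759766), 17.809507369995117)
(476, 314, 12, 27) 92.5 ((482.2101135253906, 329.4806823730469), (5.205319404602051, 29.545127868652344), 162.6106719970703)
(28, 313, 13, 31) 105.0 ((33.67406463623047, 329.6590881347656), (5.7891693115234375, 31.739011764526367), 17.35287857055664)
(241, 225, 27, 21) 237.0 ((254.09078979492188, 236.41766357421875), (22.703332901000977, 24.659875869750977), 87.17985534667969)
(235, 141, 41, 36) 552.0 ((254.94960021972656, 161.34217834472656), (37.78669738769531, 38.28663635253906), 137.13888549804688)
expected [254.98092512 161.39213145]
```

View pics/w1.png

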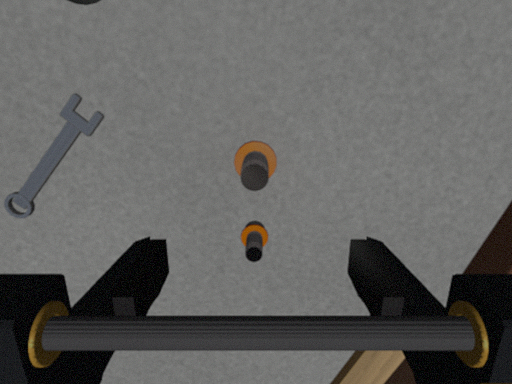

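The wrist view shows A at (255,161), exactly where (522,-262) projects, and B at (254,237) well clear. Descending over A now.

servo_tool([
  [[2,38,-1,1.3],[0,38,-1,0],[0,38,0,0],[0,35,0,0],[0,25,0,0],[0,0,0,0]],
])

```text
clock: 4.6
ee_pos: [519.3, -255.2, 51.5]
tcp_rot: [-0.167, 0.69, -0.685, 0.162]
force: [-0.4, 0.6, -0.3]
grip_width: 0.999
```

```bash
python3 - <<'E'
from h import *
p,R,s=pose(); print(p,R.as_matrix().round(3)); a=R.as_matrix()[:,2]
za=np.arctan2(a[1],a[0]);print('turn',np.degrees(za+1.121),local([522,-262,38]))
E
```

```text
[ 519.33734832 -255.21445535   51.45774754] [[-0.892 -0.008  0.452]
 [-0.452  0.005 -0.892]
 [ 0.005 -1.    -0.008]]
turn 1.12470303374224 [ 0.63419121 13.40272127  7.36268721]
```

servo_tool([
  [[0,0,7,1.5],[0,6,1,1],[0,7,0,0],[0,0,0,0]],
])

```text
clock: 5.0
ee_pos: [525.3, -263.0, 42.3]
tcp_rot: [-0.15, 0.692, -0.69, 0.149]
force: [-0.6, 0.6, 0.8]
grip_width: 0.999
```

```bash
python3 - <<'E'
from h import *
p,R,s=pose(); print(p); a=R.as_matrix()[:,2]
za=np.arctan2(a[1],a[0]);print('turn',np.degrees(za+1.121),local([522,-262,38]))
E
```

```text
[ 525.32812761 -263.02307518   42.33988179]
turn -1.3456650898908096 [ 2.59846019  4.35133017 -2.29600099]
```

servo_tool([
  [[2.5,4,-2,-1.3],[0,0,0,0]],
])

```text
clock: 5.2
ee_pos: [522.8, -262.8, 39.3]
tcp_rot: [-0.159, 0.689, -0.689, 0.158]
force: [-0.5, -1.2, -0.5]
grip_width: 0.999
```

servo_tool([
  [[0,0,0,0],[0,0,0,0],[0,0,0,0],[0,0,0,0],[0,0,0,0],[0,0,0,0]],
], hand=0, grip_force=8)

```text
clock: 5.8
ee_pos: [523.1, -263.1, 40.2]
tcp_rot: [0.158, -0.689, 0.689, -0.158]
force: [-0.8, -0.0, 0.3]
grip_width: 0.478
```

```bash
python3 - <<'E'
from h import *
p,R,s=pose(); print(p,s['grip_width']*88,s['force'],s['moment']); a=R.as_matrix()[:,2]
za=np.arctan2(a[1],a[0]);print('turn',np.degrees(za+1.121),local([522,-262,38]))
E
```

```text
[ 523.12221866 -263.14308038   40.16396403] 42.02014764394509 [-0.75804479 -0.01984411  0.30474542] [-0.06544698  0.14773992 -0.0193996 ]
turn 0.09497776919555231 [ 0.51046475  2.16330594 -1.51930278]
```

servo_tool([
  [[0,0.5,-1,0],[0,0.5,0,0],[0,0.5,0,0],[0,0,0,0],[0,0,0,0],[0,0,0,0]],
])

```text
clock: 6.4
ee_pos: [522.8, -262.3, 39.1]
tcp_rot: [0.158, -0.689, 0.689, -0.158]
force: [-1.0, 0.5, 2.3]
grip_width: 0.288
```

```bash
python3 - <<'E'
from h import *
p,R,s=pose(); print(p,s['grip_width']*88,s['force'],s['moment']); a=R.as_matrix()[:,2]
za=np.arctan2(a[1],a[0]);print('turn',np.degrees(za+1.121),local([522,-262,38]))
E
```

```text
[ 522.76663718 -262.26714661   39.10430209] 25.34549816542291 [-0.95507304  0.46455581  2.26009248] [ 0.02651658  0.21255497 -0.02289495]
turn 0.10142036773762585 [ 0.57285328  1.10406628 -0.57572541]
```

servo_tool([
  [[3,-0.5,0,0],[3,-0.5,0,0],[3,-0.3,0,0],[3,-0.2,0,0],[3,0,0,0]],
], grip_force=4)

```text
clock: 6.9
ee_pos: [507.3, -268.4, 39.2]
tcp_rot: [-0.159, 0.69, -0.689, 0.158]
force: [0.6, -0.3, -0.7]
grip_width: 0.294
```

servo_tool([
  [[3,0.3,0,0],[3,0.3,0,0],[3,0.3,0,0],[3,0.3,0,0],[0,0,0,0]],
])

```text
clock: 7.4
ee_pos: [496.6, -273.8, 39.7]
tcp_rot: [-0.158, 0.69, -0.689, 0.158]
force: [0.3, 1.6, 1.0]
grip_width: 0.291
```

```bash
python3 - <<'E'
from h import *
p,R,s=pose(); print(p,s['grip_width']*88,s['force'],s['moment']);print('moved',-local([522.8,-262.3,39.1]))
cap('wrist','w2');c=cap('scene','s2'); u,v=proj(c,p).astype(int); print(u,v)
print(s['joint_positions'])
f=c['frame'][max(v-60,0):v+60,u-80:u+80]
cv2.imwrite('pics/s2c.png',cv2.resize(f,None,fx=5,fy=5,interpolation=cv2.INTER_CUBIC)[:600,:,::-1])
E
```

```text
[ 496.56606833 -273.82327999   39.71921679] 25.643960835808937 [0.25024143 1.57465863 0.95517228] [0.30087302 0.16821956 0.02537578]
moved [28.63264125 -0.65241506 -1.06526601]
137 202
[-0.71404787  0.42156328  1.75180872  0.00182029  0.96868065  0.40467399]
```

View pics/s2c.png

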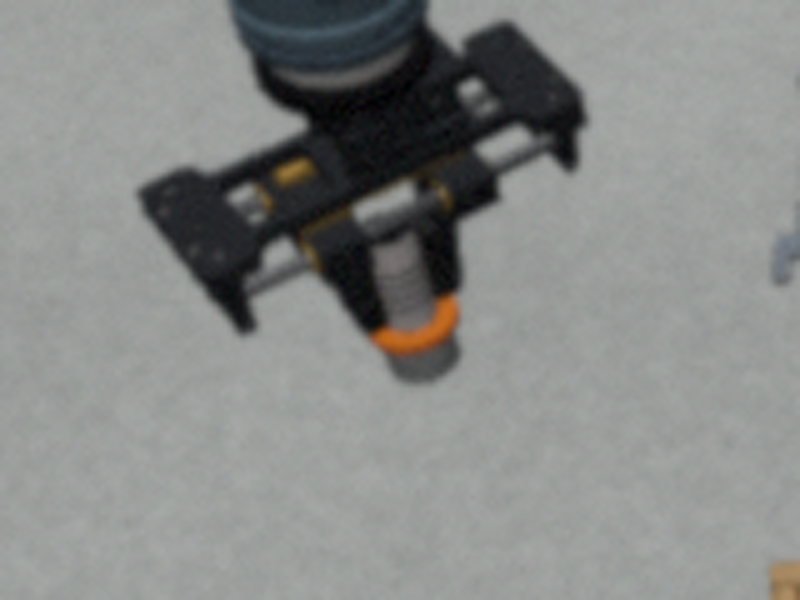

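The crop shows the coupler held between the fingers, with the collar at crop (415,325). Next I'll measure the tilt by triangulating the collar across the wrist and scene views.

```bash
python3 - <<'E'
from h import *
p,R,s=pose(); M=R.as_matrix(); G=p-19*M[:,1]
P={}
for n in('w2','s2'):
    c=load(n); hsv=cv2.cvtColor(c['frame'],cv2.COLOR_RGB2HSV); m=cv2.inRange(hsv,(5,140,100),(17,255,255))
    cs,_=cv2.findContours(m,cv2.RETR_EXTERNAL,cv2.CHAIN_APPROX_NONE)
    for k in cs:
        if cv2.contourArea(k)>30: print(n,cv2.boundingRect(k),cv2.contourArea(k),np.round(cv2.moments(k)['m10']/cv2.moments(k)['m00'],1),np.round(cv2.moments(k)['m01']/cv2.moments(k)['m00'],1))
    for th in(0,.25,.5):
        a=np.sin(th)*M[:,0]-np.cos(th)*M[:,1]
        print(n,th,'collar c',proj(c,G-28*a).round(1),'mouth c',proj(c,G-58*a).round(1),'top c',proj(c,G+27*a).round(1))
c=load('w2'); f=c['frame'][60:384,90:430]; cv2.imwrite('pics/w2c.png',cv2.resize(f,None,fx=1.8,fy=1.8)[:,:,::-1])
E
```

```text
w2 (214, 201, 88, 50) 1882.5 257.9 220.2
w2 0 collar c [257.1 248. ] mouth c [257.1 223.9] top c [256.8 321.5]
w2 0.25 collar c [257.1 236.5] mouth c [257.2 202.4] top c [256.8 335. ]
w2 0.5 collar c [257.1 226.8] mouth c [257.2 182.9] top c [256.8 343.7]
s2 (470, 295, 42, 11) 80.0 490.2 300.2
s2 (131, 201, 17, 12) 65.5 140.4 208.1
s2 0 collar c [137.9 204.7] mouth c [139.9 212.9] top c [133.9 188.8]
s2 0.25 collar c [139.2 206.2] mouth c [142.7 215.9] top c [132.6 187.4]
s2 0.5 collar c [140.4 207.1] mouth c [145.2 217.8] top c [131.5 186.7]
```

View pics/w2c.png

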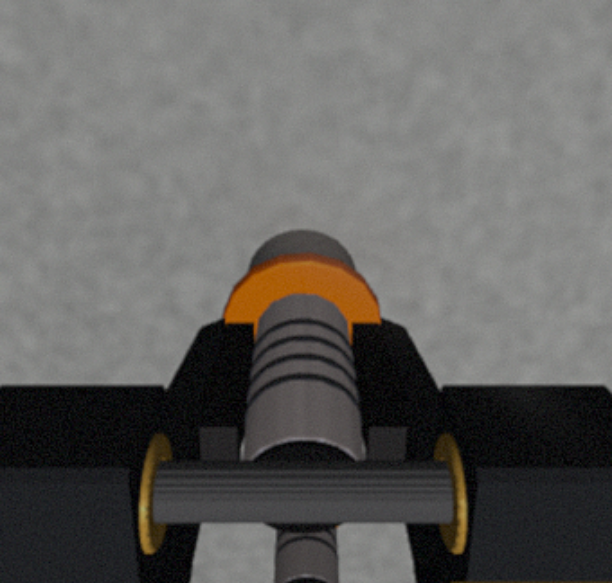

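The coupler is tilted in the pads: collar far edge at wrist v≈201, mouth far edge at v≈188. Solving for tilt and grip height from those two rays.

```bash
python3 - <<'E'
from h import *
from scipy.optimize import fsolve
p,R,s=pose(); M=R.as_matrix(); G=p-19*M[:,1]; c=load('w2')
def pt(r,z,th,g): 
    a=np.sin(th)*M[:,0]-np.cos(th)*M[:,1]; e=np.cos(th)*M[:,0]+np.sin(th)*M[:,1]
    return G+(z-g)*a+r*e
for v1,v2 in((201,187.8),(200.5,187.8),(201.5,187.8),(201,188.8)):
    F=lambda q:[proj(c,pt(-22.5,26,*q))[1]-v1,proj(c,pt(-17.5,1,*q))[1]-v2]
    print(fsolve(F,[.5,58]))
F=lambda q:[proj(c,pt(-22.5,32,*q))[1]-204.5,proj(c,pt(-22.5,26,*q))[1]-201]; print(fsolve(F,[.5,58]))
for th in(.4,.5,.6): # assume on table: lowest point z=0
    g=fsolve(lambda g:pt(17.5,0,th,g[0])[2],[58])[0]; print(th,g,[proj(c,pt(*k,th,g))[1].round(1) for k in((-22.5,32),(-22.5,26),(-17.5,1))])
E
```

```text
[ 0.13477864 55.61808116]
[ 0.12652109 56.42356042]
[ 0.14299764 54.84928289]
[ 0.1142428  56.34162194]
[-4.91346939e-02  6.69856682e+01]
0.4 56.24119291234815 [np.float64(202.8), np.float64(193.7), np.float64(168.8)]
0.5 57.240552082133675 [np.float64(200.9), np.float64(190.8), np.float64(161.4)]
0.6 59.06621254406713 [np.float64(197.9), np.float64(186.9), np.float64(153.2)]
```

The two rays give a tilt of only about 0.13 rad, so the coupler mostly slid. Instead I'll hook the mouth over the nipple's tip and swing the grip to align it. Lifting now and looking at the nipple with the wrist camera on the way.

servo_tool([
  [[0,0,0,0],[0,-20,0,0],[0,-45,0,0],[0,-45,0,0],[0,-45,0,0],[0,-15,0,0],[0,0,0,0]],
], grip_force=15)

```text
clock: 8.2
ee_pos: [494.0, -274.3, 210.4]
tcp_rot: [-0.161, 0.691, -0.687, 0.156]
force: [0.2, 0.9, -2.1]
grip_width: 0.288
```

servo_tool([
  [[-10,0,-25,0],[-14,0,-36,0],[-14,0,-36,0],[-14,0,-36,0],[-14,0,-36,0],[-14,0,-36,0],[-14,0,-36,0],[-14,0,-36,0]],
])

```text
clock: 9.0
ee_pos: [464.4, 27.6, 197.6]
tcp_rot: [-0.162, 0.694, -0.686, 0.147]
force: [0.9, 0.3, -2.8]
grip_width: 0.29
```

servo_tool([
  [[-14,0,-36,0],[-14,0,-36,0],[-14,0,-36,0],[-10,0,-25,0],[0,0,0,0],[0,0,0,0]],
])

```text
clock: 9.6
ee_pos: [446.6, 178.6, 187.1]
tcp_rot: [-0.17, 0.693, -0.685, 0.143]
force: [-0.2, 0.6, -2.0]
grip_width: 0.291
```

```bash
python3 - <<'E'
from h import *
p,R,s=pose(); M=R.as_matrix();print(s['clock'],p,s['grip_width']*88,s['force'],M.round(3)); a=M[:,2]
za=np.arctan2(a[1],a[0]);print('turn',np.degrees(za+1.121))
c=cap('wrist','w3'); F=np.array([505.2,205.1,96]);n=np.array([-.432,-.209,.878])
for z in(0,34,42): print(z,proj(c,F+z*n))
print(local([461,184,210]), local(F+42*n))
cv2.imwrite('pics/w3c.png',cv2.resize(c['frame'],None,fx=1.5,fy=1.5)[:,:,::-1])
E
```

```text
9.6 [446.60783596 178.64128561 187.12092751] 25.573878458376303 [-0.19117592  0.609778   -1.97682814] [[-0.901 -0.039  0.432]
 [-0.432  0.003 -0.902]
 [ 0.034 -0.999 -0.019]]
turn -0.18138011945476407
0 [261.91831001 101.90882138]
34 [261.50740766 134.66507077]
42 [261.39743104 143.43217048]
[-14.73818465 -23.50612204   0.72287511] [-46.19184     52.56510243   2.36438919]
```

View pics/w3c.png

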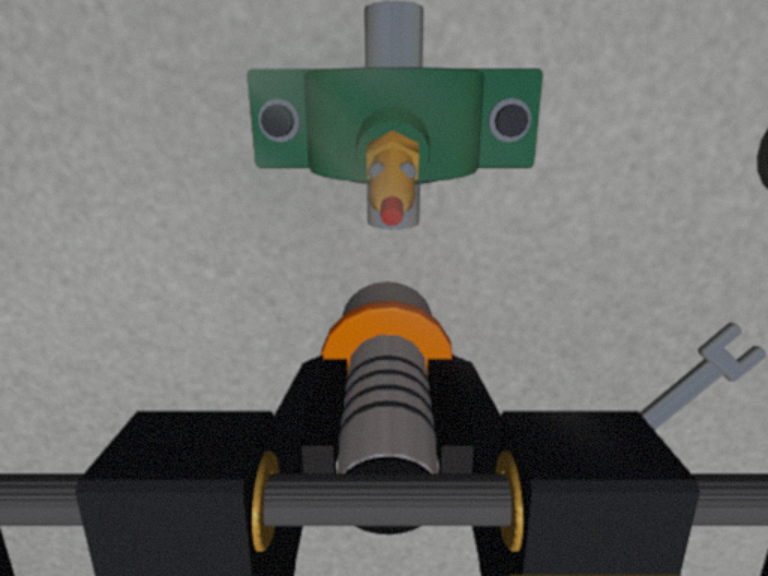

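The wrist view shows the nipple pin at (261,141) px, within 1 px of its predicted column. The bolts are level at (185,80) and (341,80), so the yaw is right. The coupler axis is at u≈259, and the mouth is above tip height. Moving over the tip.

servo_tool([
  [[-13,0,0.8,0],[-13,0,0.8,0],[-13,0,0.8,0],[0,0,0,0],[0,0,0,0]],
])

```text
clock: 10.15
ee_pos: [484.6, 188.1, 182.9]
tcp_rot: [-0.169, 0.694, -0.686, 0.139]
force: [0.5, -0.4, -1.7]
grip_width: 0.291
```

```bash
cat >> h.py <<'E'
F=np.array([505.2,205.1,96]);n=np.array([-.432,-.209,.878]); n/=np.linalg.norm(n)
def st(th=.13,g=57):
    p,R,s=pose(); M=R.as_matrix(); L=lambda X:R.inv().apply(X-p)
    print('t',round(s['clock'],2),'p',p.round(1),'w',round(s['grip_width']*88,1),'f_tool',R.inv().apply(s['force']).round(1),'m_tool',R.inv().apply(s['moment']).round(2))
    nl=R.inv().apply(n); print('n_tool',nl.round(3),'ang',np.arctan2(nl[0],-nl[1]).round(3))
    m=np.array([-g*np.sin(th),-19+g*np.cos(th),0])
    for z in(42,34,22): print('mouth->nip z',z,(L(F+z*n)-m).round(1))
    # implied: grasp point relative to nipple frame, along n and across
    G=p-19*M[:,1]; d=G-F; print('G along n',(d@n).round(1),'perp(tool)',R.inv().apply(d-(d@n)*n).round(1))
E
python3 -c "
from h import *
st()"
```

```text
t 10.15 p [484.6 188.1 182.9] w 25.6 f_tool [-0.3  1.7  0.6] m_tool [-0.02  0.   -0.13]
n_tool [ 0.513 -0.858 -0.011] ang 0.539
mouth->nip z 42 [-0.3 12.3 -5.4]
mouth->nip z 34 [-4.4 19.2 -5.3]
mouth->nip z 22 [-10.6  29.5  -5.2]
G along n 105.0 perp(tool) [-24.6 -14.8   6.1]
```

servo_tool([
  [[0,0,-5,0],[0,4,0,0],[0,4,0,0],[0,0,0,0]],
])

```text
clock: 10.55
ee_pos: [480.7, 191.8, 174.0]
tcp_rot: [-0.169, 0.694, -0.686, 0.138]
force: [0.5, 0.5, -1.2]
grip_width: 0.292
```

```bash
python3 -c "
from h import *
st()
a=pose()[1].as_matrix(); print(a.round(3), 'turn',np.degrees(np.arctan2(a[1,2],a[0,2])+1.121))
cap('wrist','w4'); c=cap('scene','s4'); u,v=proj(c,F+42*n).astype(int)
f=cv2.resize(c['frame'][v-50:v+40,u-45:u+45],None,fx=6,fy=6,interpolation=cv2.INTER_CUBIC)[:,:,::-1]; w=load('w4'); g=cv2.resize(w['frame'][80:280,160:360],(540,540))[:,:,::-1]
cv2.imwrite('pics/m4.png',cv2.resize(np.hstack([f,g]),(800,400)))"
```

```text
t 10.55 p [480.7 191.8 174. ] w 25.7 f_tool [-0.7  1.2 -0.2] m_tool [-0.07  0.03 -0.11]
n_tool [ 0.514 -0.858 -0.011] ang 0.54
mouth->nip z 42 [-1.9  3.3 -0.6]
mouth->nip z 34 [-6.  10.2 -0.5]
mouth->nip z 22 [-12.2  20.4  -0.4]
G along n 98.1 perp(tool) [-19.6 -11.7   1.2]
[[-0.905 -0.044  0.424]
 [-0.424  0.001 -0.906]
 [ 0.04  -0.999 -0.019]] turn -0.6996727938435312
```

View pics/m4.png

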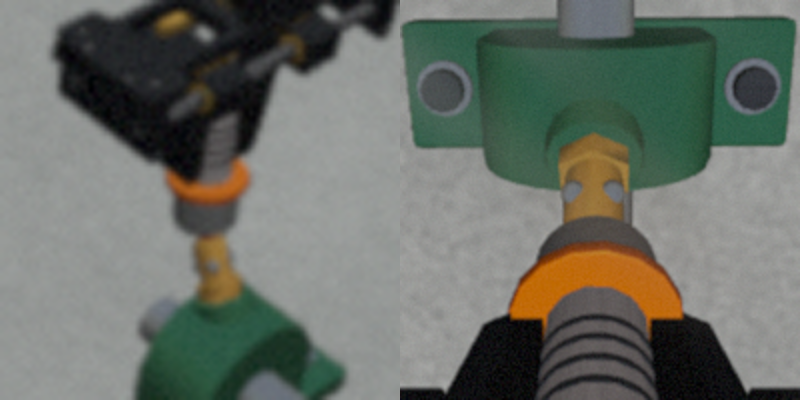

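Left panel: the mouth sits over the nipple tip, with the pin hidden. Right panel: nipple axis and coupler axis in line, about 594 and 598. Lowering along the nipple axis.

servo_tool([
  [[-2,3,-0.5,0],[-1.5,3,0,0],[0,0,0,0]],
])

```text
clock: 10.95
ee_pos: [484.3, 194.1, 168.3]
tcp_rot: [-0.168, 0.694, -0.686, 0.139]
force: [-0.0, -0.7, -1.0]
grip_width: 0.289
```

servo_tool([
  [[-1.5,3,0,0],[-1.5,3,0,0],[0,0,0,0]],
])

```text
clock: 11.25
ee_pos: [487.0, 195.5, 161.5]
tcp_rot: [-0.168, 0.694, -0.686, 0.139]
force: [0.5, 0.2, -2.6]
grip_width: 0.286
```

```bash
python3 -c "
from h import *
st()"
```

```text
t 11.25 p [487.  195.5 161.5] w 25.1 f_tool [-0.6  2.6  0. ] m_tool [ 0.01 -0.05 -0.13]
n_tool [ 0.513 -0.858 -0.01 ] ang 0.539
mouth->nip z 42 [ 5.9 -8.9 -0.2]
mouth->nip z 34 [ 1.8 -2.  -0.1]
mouth->nip z 22 [-4.3  8.3  0. ]
G along n 83.7 perp(tool) [-19.9 -11.9   0.6]
```

servo_tool([
  [[-1,2,0,0],[-1,2,0,0],[0,0,0,0]],
])

```text
clock: 11.55
ee_pos: [488.0, 196.4, 156.8]
tcp_rot: [-0.169, 0.694, -0.686, 0.138]
force: [-1.4, -0.3, -2.1]
grip_width: 0.288
```

```bash
python3 -c "
from h import *
st()"
```

```text
t 11.55 p [488.  196.4 156.8] w 25.4 f_tool [ 1.3  2.1 -0.2] m_tool [-0.08  0.02 -0.24]
n_tool [ 0.515 -0.857 -0.011] ang 0.541
mouth->nip z 42 [  7.3 -13.6   0.2]
mouth->nip z 34 [ 3.2 -6.7  0.3]
mouth->nip z 22 [-3.   3.6  0.4]
G along n 78.9 perp(tool) [-18.9 -11.4   0.2]
```

The lip is over the stem at nipple z≈26 with no real contact force. Now swinging with a light grip.

servo_tool([
  [[2.8,0.5,0,0],[2.8,0.6,0,0],[2.8,0.8,0,0],[2.8,0.9,0,0]],
], grip_force=5)

```text
clock: 11.95
ee_pos: [479.3, 192.1, 155.5]
tcp_rot: [-0.167, 0.694, -0.686, 0.14]
force: [0.6, 1.4, -2.0]
grip_width: 0.291
```

```bash
python3 -c "
from h import *
st(.34)"
```

```text
t 11.95 p [479.3 192.1 155.5] w 25.6 f_tool [-1.2  2.  -1. ] m_tool [-0.11  0.    0.22]
n_tool [ 0.51 -0.86 -0.01] ang 0.535
mouth->nip z 42 [  9.4 -12.4  -0.1]
mouth->nip z 34 [ 5.3 -5.5 -0. ]
mouth->nip z 22 [-0.8  4.8  0.1]
G along n 82.5 perp(tool) [-11.   -6.5   0.5]
```

servo_tool([
  [[2.6,1,0,0],[2.6,1.1,0,0],[2.6,1.2,0,0],[2.6,1.3,0,0],[0,0,0,0]],
])

```text
clock: 12.45
ee_pos: [467.9, 187.0, 150.7]
tcp_rot: [-0.167, 0.694, -0.686, 0.14]
force: [0.2, 0.1, -1.8]
grip_width: 0.292
```

```bash
python3 -c "
from h import *
st(.53)
cap('wrist','w5'); c=cap('scene','s5'); u,v=proj(c,F+42*n).astype(int)
f=cv2.resize(c['frame'][v-50:v+40,u-45:u+45],None,fx=6,fy=6,interpolation=cv2.INTER_CUBIC)[:,:,::-1]; w=load('w5'); g=cv2.resize(w['frame'][80:280,160:360],(540,540))[:,:,::-1]
cv2.imwrite('pics/m5.png',cv2.resize(np.hstack([f,g]),(800,400)))"
```

```text
t 12.45 p [467.9 187.  150.7] w 25.7 f_tool [-0.3  1.8 -0. ] m_tool [-0.08 -0.01  0.02]
n_tool [ 0.51  -0.86  -0.011] ang 0.536
mouth->nip z 42 [  6.9 -13.1   0. ]
mouth->nip z 34 [ 2.8 -6.2  0.1]
mouth->nip z 22 [-3.3  4.1  0.2]
G along n 84.2 perp(tool) [0.4 0.2 0.4]
```

View pics/m5.png

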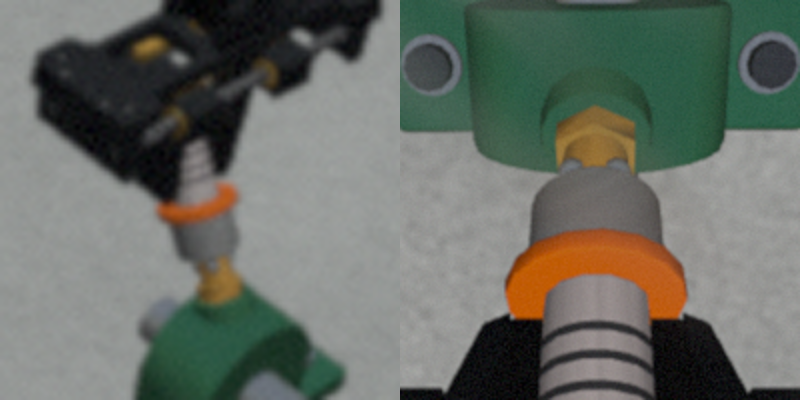

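The coupler is now on the stem and tilted in line with it, and the balls are just visible below the mouth. Gripping hard and pressing along the axis.

servo_tool([
  [[0,0,0,0],[0,0,0,0],[-1,1.7,0,0],[-1,1.7,0,0],[-1,1.7,0,0]],
], grip_force=50)

```text
clock: 13.05
ee_pos: [470.6, 188.1, 146.8]
tcp_rot: [-0.168, 0.694, -0.686, 0.139]
force: [-8.5, -3.4, 17.4]
grip_width: 0.284
```

```bash
python3 -c "
from h import *
st(.53)"
```

```text
t 13.05 p [470.6 188.1 146.8] w 25.0 f_tool [  9.8 -17.1  -0.9] m_tool [-0.22 -0.11 -1.65]
n_tool [ 0.512 -0.859 -0.01 ] ang 0.538
mouth->nip z 42 [  9.9 -16.9  -0.1]
mouth->nip z 34 [  5.8 -10.   -0.1]
mouth->nip z 22 [-0.3  0.3  0.1]
G along n 79.4 perp(tool) [-0.2 -0.2  0.5]
```

servo_tool([
  [[-1,1.7,0,0],[-1,1.7,0,0],[-1,1.7,0,0],[-1,1.7,0,0]],
])

```text
clock: 13.45
ee_pos: [472.8, 189.1, 144.2]
tcp_rot: [-0.17, 0.693, -0.687, 0.138]
force: [-2.7, -0.1, 2.9]
grip_width: 0.29
```

```bash
python3 -c "
from h import *
st(.53)"
```

```text
t 13.45 p [472.8 189.1 144.2] w 25.5 f_tool [ 2.6 -2.8 -1.1] m_tool [-0.17  0.   -0.67]
n_tool [ 0.516 -0.856 -0.01 ] ang 0.543
mouth->nip z 42 [ 12.4 -19.5  -0.2]
mouth->nip z 34 [  8.2 -12.6  -0.2]
mouth->nip z 22 [ 2.  -2.4 -0. ]
G along n 75.9 perp(tool) [-1.1 -0.6  0.6]
```

servo_tool([
  [[-0.7,1.9,0,0],[-0.8,1.9,0,0],[-1,1.8,0,0],[-1,1.8,0,0]],
])

```text
clock: 13.85
ee_pos: [476.1, 191.0, 137.1]
tcp_rot: [-0.17, 0.693, -0.687, 0.138]
force: [-4.2, -1.5, 5.9]
grip_width: 0.28
```

```bash
python3 -c "
from h import *
st(.53)"
```

```text
t 13.85 p [476.1 191.  137.1] w 24.6 f_tool [ 4.6 -5.7 -0.6] m_tool [-0.12  0.03 -0.72]
n_tool [ 0.516 -0.856 -0.01 ] ang 0.542
mouth->nip z 42 [ 16.4 -26.4  -0.1]
mouth->nip z 34 [ 12.3 -19.6  -0. ]
mouth->nip z 22 [ 6.1 -9.3  0.1]
G along n 67.9 perp(tool) [-1.  -0.6  0.4]
```

servo_tool([
  [[-0.8,1.9,0,0],[-0.8,1.9,0,0]],
])

```text
clock: 14.05
ee_pos: [476.7, 191.3, 135.9]
tcp_rot: [-0.172, 0.692, -0.687, 0.138]
force: [-16.9, -4.4, 30.8]
grip_width: 0.282
```

```bash
python3 -c "
from h import *
st(.53)"
```

```text
t 14.05 p [476.7 191.3 135.9] w 24.8 f_tool [ 18.5 -29.9  -3.8] m_tool [-0.56 -0.05 -2.93]
n_tool [ 0.519 -0.855 -0.011] ang 0.546
mouth->nip z 42 [ 17.2 -27.7  -0.1]
mouth->nip z 34 [ 13.  -20.9  -0. ]
mouth->nip z 22 [  6.8 -10.6   0.1]
G along n 66.4 perp(tool) [-1.  -0.6  0.3]
```

Force is 35 N along the axis, well above the spring's 11 N, so the coupler is at or near its stop. Easing to a moderate held push and checking visually.

servo_tool([
  [[-0.6,1.1,0,0],[-0.6,1.1,0,0]],
])

```text
clock: 14.25
ee_pos: [476.7, 191.3, 136.1]
tcp_rot: [-0.173, 0.692, -0.688, 0.137]
force: [-7.8, -2.4, 12.7]
grip_width: 0.282
```

```bash
python3 -c "
from h import *
st(.53)
cap('wrist','w6'); c=cap('scene','s6'); u,v=proj(c,F+42*n).astype(int)
for i in range(4): cap('top')
f=cv2.resize(c['frame'][v-50:v+40,u-45:u+45],None,fx=6,fy=6,interpolation=cv2.INTER_CUBIC)[:,:,::-1]; w=load('w6'); g=cv2.resize(w['frame'][80:280,160:360],(540,540))[:,:,::-1]
cv2.imwrite('pics/m6.png',cv2.resize(np.hstack([f,g]),(800,400)))
st(.53)"
```

```text
t 14.25 p [476.7 191.3 136.1] w 24.8 f_tool [  8.7 -12.3  -1.4] m_tool [-0.29  0.02 -1.41]
n_tool [ 0.522 -0.853 -0.011] ang 0.549
mouth->nip z 42 [ 17.1 -27.5  -0.1]
mouth->nip z 34 [ 12.9 -20.6  -0. ]
mouth->nip z 22 [  6.7 -10.4   0.1]
G along n 66.6 perp(tool) [-1.2 -0.7  0.3]
t 14.55 p [476.7 191.3 136.1] w 24.7 f_tool [  9.8 -15.   -1.8] m_tool [-0.27 -0.   -1.52]
n_tool [ 0.522 -0.853 -0.011] ang 0.549
mouth->nip z 42 [ 17.1 -27.5  -0.1]
mouth->nip z 34 [ 12.9 -20.7   0. ]
mouth->nip z 22 [  6.7 -10.4   0.1]
G along n 66.6 perp(tool) [-1.1 -0.7  0.3]
```

View pics/m6.png

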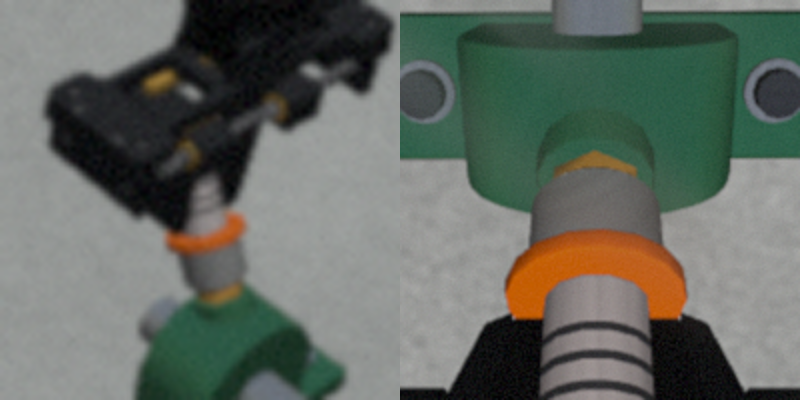

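Both panels show the socket down on the hexagon foot with the balls and pin covered, square to the nipple. The coupler has not slipped in the grip, and the held push is steady at about 18 N.

```bash
python3 -c "
from h import *
print(order.job_done()); st(.53)"
```

```text
the job is handed in; nothing more can be done
None
the job is handed in; nothing more can be done
```

The coupler is pressed home on the nipple, past its balls, and was still gripped and pushing when I handed in at about 14.6 s on the robot clock. I have no verdict from the judge, and the robot gave no further readings after the hand-in.

**What I did**
- I gripped the larger coupler by its barrel; its collar measured about 40–42 mm, against about 26 mm for the look-alike.
- My first try, tipping it against the table, failed. It mostly slid about 30 mm and tilted only about 0.13 rad.
- I then hooked its mouth over the nipple tip, swung it into line with a 5 N grip, regripped at 50 N and pressed along the nipple's axis.

**Last checks**
- **Depth:** the coupler travelled about 17.6 mm from its start on the stem, which puts the mouth at nipple z ≈ 8.4 mm, against the stop at 8 mm. I worked this out from the arm's motion and did not see the pin directly.
- **Push:** the force peaked at about 35 N along the axis. It then held steady at 15–18 N for 0.3 s, above the pin's 11 N fully-in spring.
- **Pictures:** the socket sits down on the hexagon foot, with the balls and pin covered and no sign of slip in the grip.
- **Disagreements:** the grasp point lay about 1.3 mm off the estimated nipple axis, within the camera calibration. The tool itself drifted about 0.04 rad from vertical during the moves.
- **Bystanders:** I never touched the tin, mould or wrench, but took no final picture of them to compare.

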